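# Index the anvil turret on a craft bench

## Robot

A 7-joint arm with a two-finger parallel gripper is mounted at the origin on the work surface. World frame = base frame: x ahead of the robot, y to its left, z up, the work surface at z = 0. Lengths are in m, angles in rad, forces in N, time in s.
With the tool pointing down it reaches from about 0.425 to 0.875 m from the base axis. Payload 8.4 kg.
Tool frame: the origin (TCP) lies midway between the tips of the shut fingers; the grasp point (between the pads) lies tcp_to_grasp behind it (tcp_to_grasp is the distance from the TCP to the grasp point, in m); z points along the fingers, y is the line along which they close (so a half turn about z gives the same grasp; the last joint's range is limited). The gripper opens to 85 mm and grips with 20 to 120 N. Pads are 22 mm wide; open, the fingers measure 114 mm over their backs; the gripper's body (76 mm by 85 mm) begins 54 mm behind the grasp point. The pads swing forward as they close: fully open they stand 13 mm farther back than shut.
Start: joints at [1.051, 0.333, 0.04, 1.465, -0.013, 1.343, -0.059], TCP at [0.265, -0.593, 0.231] pointing down, gripper open.
Joint ranges: [-2.58, 2.58], [-0.38, 2.09], [-1.3, 1.39], [0.25, 2.4], [-1.5, 4.64], [0.08, 2.09], [-2.65, 2.65]. Speed limits (rad/s): [2.22, 2.22, 2.79, 2.79, 3.14, 3.14, 3.14].

## Interface

Orientations are given as a unit quaternion [x, y, z, w].
In Python, from cell import * gives the robot as it stands.
- The arm moves only by the shell command python3 -m handwheel 'ROWS' [FORCE]. ROWS is JSON, one flat list of numbers, 7 for each row, row after row: the turn, a rotation vector about the tool's x, y, z in rad, then the shift along the tool's x, y, z in cm, then the closure, from 0 (fully open) to 1 (shut). In form: [wx, wy, wz, dx, dy, dz, jaw, wx, wy, wz, dx, dy, dz, jaw, ...]. A call has 1 to 5 rows; each row is the pose to reach, as a shift and turn from the pose commanded when the call began, along the tool's axes at that moment; what a row does not reach only later rows make up. A row lasts 1/10 s, in which the tool goes at most 50 mm and 8.59 degrees, less where a joint would pass 70% of its speed; a pose out of reach is approached as far as the arm can. A call with a gripper value outside its range is refused whole. The fingers move at their own pace and stop on an object; FORCE is the grip in N (left out, the last holds). Time passes only in rows, so rows that repeat a pose let the fingers close. It gives the time, the measured TCP pose, the force, the opening and the grip force at its end, in the units of the state.
- read_state(): the state, without advancing time (a new reading comes with each control period).
- snapshot(name): name is "scene" or "top"; returns a dict with "pixels" (384x512x3 uint8, red, green, blue), "fov_y" (degrees; the focal length in pixels is half the picture's height over the tangent of half this angle, whatever the lens; pixels are square), "cx", "cy" (the principal point, pixels), "rvec" (rotation vector, rad) and "tvec" (3), from world to camera coordinates, as OpenCV has them. Camera axes: x right, y down, z forward; pixel columns grow to the right and rows downward; lengths in m; the calibration is good to about 2 mm. A picture is of the moment at which its call begins. There is no depth.
- sign_off(): hands the job in; it is judged then, once.
The state is a dict: "time_s": time; "joint_pos": joint angles; "joint_velocities": joint speeds; "joint_torque": joint torques, N m; "position": TCP position; "orientation": TCP orientation; "force": force on the tool from outside, world axes, zero at the start; "torque": the same for the moment, N m; "gripper_width": finger opening in m; "grip_force": force on a finger pad.
Only numpy, scipy, OpenCV 4.12 (cv2) and the standard library are available. Lean on these libraries where they do the work, as an engineer would, in place of code of your own. Each camera call takes 0.05 s, during which the arm holds its last target. There are 200 camera calls.

## Task

Turn the anvil turret (the round plate with steel studs of rising thickness) by its wooden wing grip until the fifth stud, counted clockwise from the empty place as seen from above, has clicked in at the notched steel work rest, then let go. Leave the similar wheel with the wooden cups as it is.

Things in the scene. Friction and masses are not known exactly. Their poses are not given: they have to be found in the camera images.
- anvil_turret (a joint): Angle (rad) of the disc that carries the studs: 0 with its empty place at the work rest, growing counterclockwise seen from above; the n-th stud clockwise from the empty place is at the rest at n x 0.6283 (fifth: 3.142). Range -0.25 to 5.90. A detent pulls it into the nearest click (0.12 N m to get past half-way). Starts clicked in with the third or fourth stud at the rest.
- anvil_grip (a point): Centre of the anvil turret's wing grip, on the upright turning axis, 105 mm above the table; turns with the disc. The wing is a wooden bar 60 mm long (this point's x), 16 mm thick (y), its top 10 mm above this point, its foot 45 mm below. Along the rest-to-axis line at joint 2.513. Disc 190 mm across, top 42 mm above the table; studs' tops at 64 mm.
- work_rest (a point): Top of the anvil turret's work rest, 68 mm above the table: a fixed upright steel block, 34 mm wide, with a notch, 120 mm from the axis, just outside the disc, on the robot's side. The stud nearest to it is at the rest. The disc has ten places 36 deg apart, 72 mm from the axis: one empty, then nine steel studs, thicker and thicker clockwise (8 to 26 mm across).
- cup_rim (a point): A point on the disc of the cup wheel, 90 mm from its axis, 42 mm above the table. The cup wheel is not to be turned: same base, disc, wing grip and rest as the anvil turret, but with ten wooden cups (38 mm across, 12 mm tall) instead of studs. The two stand left and right in either order.
Things that resemble listed ones, but are neither listed nor needed, are in the scene too. Leave any purple look-alike of the part that bears anvil_turret alone.

How it is judged:
At the end, for the whole second after the job is handed in: The fifth stud clockwise from the empty place is at the work rest within 10 deg (joint 2.967 to 3.316), the turret is at rest and let go, and the cup wheel stands as it was (a point 90 mm out within 15 mm) (value of joint anvil_turret between 2.967 and 3.316 rad and velocity of joint anvil_turret between -0.1 and 0.1 rad/s and distance of cup_rim from where it was at the start of the episode below 0.015 m); the robot touches nothing.
It fails at once if the cup wheel is turned by about a quarter click (a point 90 mm out moves over 15 mm) (distance of cup_rim from where it was at the start of the episode above 0.015 m).
It also fails if it takes over 35 s, if anything falls off the work surface, if the arm or the gripper's body presses on something with over 40 N, if the wrist force passes 120 N, or if a joint passes its speed limit or range.

## Working session

There is one attempt and no reset: what is moved stays moved. The work goes in short steps, Python scripts to look and compute and a shell command to move; the robot and the scene stay as the last step left them, time stands still between calls to the robot, and variables do not carry over. Pictures are saved under pics/ and viewed, at most 10 in all, crops included, and the job is handed in when it is done.

```bash
mkdir -p pics; cat > h.py <<'E'
from cell import *
import numpy as np, cv2
def snap(n,f):
    s=snapshot(n); cv2.imwrite('pics/'+f,s['pixels'][:,:,::-1]); np.save('pics/'+n+'.npy',s,allow_pickle=True); return s
def cam(s):
    f=192/np.tan(np.radians(s['fov_y'])/2); K=np.array([[f,0,s['cx']],[0,f,s['cy']],[0,0,1]])
    return K,cv2.Rodrigues(np.array(s['rvec'],float))[0],np.array(s['tvec'],float)
def ray(s,u,v,z):
    K,R,t=cam(s); d=R.T@np.linalg.inv(K)@[u,v,1]; c=-R.T@t
    return c+d*(z-c[2])/d[2]
def proj(s,p):
    K,R,t=cam(s); q=K@(R@np.array(p)+t); return q[:2]/q[2]
E
python3 - <<'E'
from h import *
a=snap('top','top.png'); b=snap('scene','scene.png')
st=read_state(); print(st)
for s in (a,b): print({k:s[k] for k in s if k!='pixels'})
cv2.imwrite('pics/both.png',cv2.resize(np.hstack([a['pixels'],b['pixels']])[:,:,::-1],(800,300),interpolation=cv2.INTER_AREA))
E
```

```text
{'time_s': 0.1, 'joint_pos': array([ 1.05081108,  0.33385114,  0.03986113,  1.46612613, -0.01339207,
        1.3432695 , -0.05845919]), 'joint_velocities': array([-0.00015065, -0.00147003,  0.0003934 , -0.00303446, -0.00026656,
        0.00028618, -0.00033994]), 'joint_torque': array([ 2.79999920e-03, -6.60008383e+01,  1.36915997e+00, -4.06475616e+01,
        1.68736652e-02,  8.86756112e-03,  7.46565365e-05]), 'position': array([ 0.26534075, -0.59296421,  0.23053073]), 'orientation': array([ 9.77944660e-01,  2.08863018e-01, -1.92141865e-04, -6.67075008e-04]), 'force': array([-0.08130985, -0.26578359, -0.4717066 ]), 'torque': array([-0.01528663,  0.0322718 , -0.00582143]), 'grip_force': 0.0, 'gripper_width': 0.08582433111652531}
{'fov_y': 48.721063504345054, 'cx': 260.70492288381166, 'cy': 188.17430017919273, 'rvec': array([ 2.09472806, -2.14031962,  0.15940813]), 'tvec': array([0.00137437, 0.49414695, 0.87798457])}
{'fov_y': 54.12111145928097, 'cx': 253.09467706063984, 'cy': 198.055853838124, 'rvec': array([ 2.14817758,  1.07516892, -0.44435305]), 'tvec': array([-0.25064407, -0.1911855 ,  1.15699027])}
```

View pics/top.png

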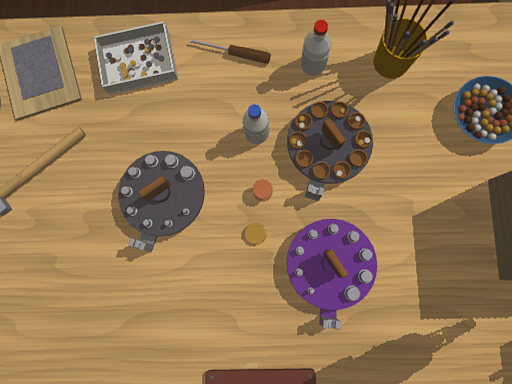

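View pics/scene.png

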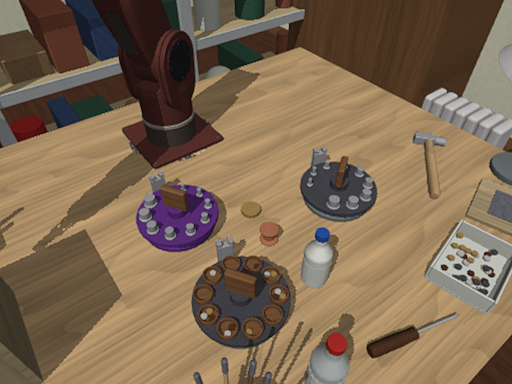

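The top view shows three wheel-like things: a dark disc with steel studs at (161,193), a purple disc with studs at (332,265), and a dark disc with wooden cups at (330,141). The dark studded disc is the anvil turret, with its rest at about (142,242). The purple one is the look-alike and the cupped one is the cup wheel. I'll confirm this with a crop and measure it.

```bash
python3 - <<'E'
from h import *
a=np.load('pics/top.npy',allow_pickle=True).item(); b=np.load('pics/scene.npy',allow_pickle=True).item()
im=a['pixels']
hsv=cv2.cvtColor(im,cv2.COLOR_RGB2HSV)
def disc(cx,cy):
    sub=np.zeros(im.shape[:2],np.uint8); cv2.circle(sub,(cx,cy),55,255,-1)
    m=((hsv[...,1]<90)&(hsv[...,2]<120)).astype(np.uint8)*sub
    m=cv2.morphologyEx(m,cv2.MORPH_OPEN,np.ones((5,5)))
    c=max(cv2.findContours(m,0,1)[0],key=cv2.contourArea); h=cv2.convexHull(c)
    return cv2.minEnclosingCircle(h),cv2.fitEllipse(h)
print(disc(161,193))
# wing pixels
m=((hsv[...,0]<16)&(hsv[...,1]>110)&(hsv[...,2]>50)).astype(np.uint8)
w=np.zeros_like(m); cv2.circle(w,(157,188),24,1,-1); m*=w
c=max(cv2.findContours(m,0,1)[0],key=cv2.contourArea)
r=cv2.minAreaRect(c); bx=cv2.boxPoints(r); print(r,bx.tolist())
(cx,cy),_,_=disc(161,193)[1]
print('axis by disc',ray(a,cx,cy,.042),'wingtop',ray(a,*r[0],.115),'rest',ray(a,140,238,.068))
P=[ray(a,*p,.115) for p in bx]; print(np.round(P,4))
A=cv2.resize(im[135:260,95:225],None,fx=4,fy=4,interpolation=2)
B=cv2.resize(b['pixels'][140:225,290:385],(300,268),interpolation=2)
C=np.zeros((500,820,3),np.uint8); C[:,:520]=A; C[:268,520:]=B
cv2.imwrite('pics/crop.png',C[:,:800,::-1])
E
```

```text
(((161.5793914794922, 197.2871551513672), 46.51323318481445), ((160.4292755126953, 194.6751708984375), (82.90045166015625, 91.2851333618164), 29.82817840576172))
((154.11538696289062, 188.42306518554688), (13.035454750061035, 30.785863876342773), 56.3099365234375) [[137.6923065185547, 191.5384521484375], [163.3076934814453, 174.46151733398438], [170.53846740722656, 185.30767822265625], [144.92308044433594, 202.38461303710938]]
axis by disc [0.48516675 0.21020817 0.042     ] wingtop [0.48598221 0.2039164  0.115     ] rest [0.39012747 0.24417574 0.068     ]
[[0.4804 0.2371 0.115 ]
 [0.5143 0.1859 0.115 ]
 [0.4916 0.1707 0.115 ]
 [0.458  0.2218 0.115 ]]
```

View pics/crop.png

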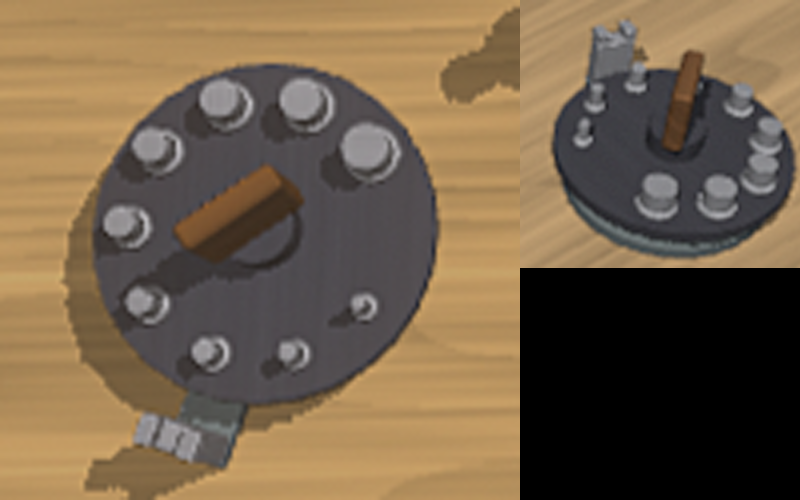

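The crop confirms the dark studded disc. The empty place is on the right at crop (395,225). Going clockwise, the studs are 1 (363,306), 2 (293,352), 3 (210,352), which sits at the rest (170,437), 4 (147,303) and 5 (127,225). The joint is therefore at 1.885 and needs +72° counterclockwise. Next I'll refine the axis and wing yaw and work out the approach.

```bash
cat >> h.py <<'E'
from scipy.spatial.transform import Rotation as Ro
def rel(pos,yaw_y):
    "row (wx wy wz cm) from present pose to tool-down pose at pos with tool y at world angle yaw_y deg"
    st=read_state(); R=Ro.from_quat(st['orientation'])
    c,s=np.cos(np.radians(yaw_y)),np.sin(np.radians(yaw_y))
    y=np.array([c,s,0]); z=np.array([0,0,-1.]); x=np.cross(y,z)
    T=Ro.from_matrix(np.c_[x,y,z])
    return np.round((R.inv()*T).as_rotvec(),3), np.round(R.inv().apply(np.array(pos)-st['position'])*100,2)
E
python3 - <<'E'
from h import *
import cell
print([ (k,getattr(cell,k)) for k in dir(cell) if 'grasp' in k.lower()])
a=np.load('pics/top.npy',allow_pickle=True).item(); b=np.load('pics/scene.npy',allow_pickle=True).item()
# stud tops in crop (4x, offset 95,135): circle fit at z=.064
S=np.array([[363,303],[293,350],[207,348],[143,298],[122,222],[153,146],[222,100],[303,100],[368,148]])/4+[95,135]
W=np.array([ray(a,u,v,.064)[:2] for u,v in S])
n=np.arange(1,10)
# fit: centre + r*(cos(p0-n*36)) 
A=[];y=[]
for k,w in zip(n,W):
    c,s=np.cos(-k*np.pi/5),np.sin(-k*np.pi/5)
    A+=[[1,0,c,-s],[0,1,s,c]]; y+=list(w)
q,res,_,_=np.linalg.lstsq(np.array(A),np.array(y),rcond=None)
print('axis',q[:2],'r',np.hypot(*q[2:]),'empty deg',np.degrees(np.arctan2(q[3],q[2])),'rms',np.sqrt(res/18))
print('rest',ray(a,168/4+95,437/4+135,.068))
ax=q[:2]
for ang in (123.5,):
  d=np.array([np.cos(np.radians(ang)),np.sin(np.radians(ang))])*.03; p=np.array([-d[1],d[0]])*8/30
  for s,t in ((1,1),(1,-1),(-1,-1),(-1,1)):
    P=[*(ax+s*d+t*p),.115]; print(((proj(a,P)-[95,135])*4).round(),proj(b,P).round(1))
m=lambda z:[*ax,z]
print(rel((.5,-.19,.25),33.5)); print(rel(m(.2),33.5))
E
```

```text
[('tcp_to_grasp', 0.0187)]
axis [0.4900375 0.2075023] r 0.07154402432419485 empty deg -91.79635892605361 rms [0.00068657]
rest [0.37729699 0.25007177 0.068     ]
[188. 252.] [340.7 154.7]
[171. 227.] [347.4 156.1]
[271. 160.] [343.  171.5]
[288. 185.] [336. 170.]
(array([-1.000e-03, -1.000e-03, -1.735e+00]), array([ 37.88, -27.2 ,  -1.91]))
(array([-1.000e-03, -1.000e-03, -1.735e+00]), array([ 53.21, -63.88,   3.14]))
```

```bash
python3 -m handwheel '[0,0,-0.7,38,-27,-2,0, 0,0,-0.7,38,-27,-2,0, 0,0,-0.7,38,-27,-2,0, 0,0,-0.7,38,-27,-2,0, 0,0,-0.7,38,-27,-2,0]' 40; python3 - <<'E'
from h import *
print(rel((.5,-.19,.25),34)); print(rel((.49,.2075,.2),34))
E
```

```text
time_s: 0.6
position: [0.3928, -0.3761, 0.2419]
orientation: [0.846, 0.534, -0.0, -0.0]
force: [1.1, -0.6, -0.0]
gripper_width: 0.0853
grip_force: 0.0
(array([-0.   , -0.   , -1.038]), array([21.41,  1.68, -0.81]))
(array([-0.   , -0.   , -1.038]), array([ 56.87, -16.3 ,   4.19]))
```

```bash
python3 -m handwheel '[0,0,-1.04,57,-16.3,0,0, 0,0,-1.04,57,-16.3,0,0, 0,0,-1.04,57,-16.3,0,0, 0,0,-1.04,57,-16.3,0,0, 0,0,-1.04,57,-16.3,0,0]'; python3 - <<'E'
from h import *
print(rel((.49,.2075,.2),34))
E
```

```text
time_s: 1.1
position: [0.4346, -0.1297, 0.2419]
orientation: [0.591, 0.807, -0.0, 0.0]
force: [1.8, 0.4, -0.6]
gripper_width: 0.0855
grip_force: 0.0
(array([-0.   ,  0.   , -0.287]), array([30.49, 15.44,  4.18]))
```

```bash
python3 -m handwheel '[0,0,-0.287,30.5,15.4,0,0, 0,0,-0.287,30.5,15.4,0,0, 0,0,-0.287,30.5,15.4,0,0, 0,0,-0.287,30.5,15.4,0,0, 0,0,-0.287,30.5,15.4,0,0]'; python3 - <<'E'
from h import *
print(rel((.49,.2075,.2),34))
E
```

```text
time_s: 1.6
position: [0.4764, 0.1166, 0.2421]
orientation: [0.472, 0.881, -0.0, 0.0]
force: [1.3, 0.1, -0.1]
gripper_width: 0.0853
grip_force: 0.0
(array([ 0.   ,  0.   , -0.007]), array([6.82, 6.16, 4.21]))
```

```bash
python3 -m handwheel '[0,0,-0.007,6.8,6.2,0,0, 0,0,-0.007,6.8,6.2,0,0, 0,0,-0.007,6.8,6.2,3,0, 0,0,-0.007,6.8,6.2,6,0, 0,0,-0.007,6.8,6.2,6,0]'; python3 - <<'E'
from h import *
s=snap('scene','s2.png');print(rel((.49,.2075,.083),34), read_state()['joint_pos'])
cv2.imwrite('pics/s2c.png',cv2.resize(s['pixels'][60:240,240:440,::-1],None,fx=3,fy=3))
E
```

```text
time_s: 2.1
position: [0.4883, 0.2048, 0.1783]
orientation: [0.469, 0.883, -0.002, -0.002]
force: [-0.5, 0.0, -0.4]
gripper_width: 0.0854
grip_force: 0.0
(array([-0.004, -0.001,  0.001]), array([0.15, 0.22, 9.77])) [ 0.22487473  0.20704553 -0.78574946  1.78664335  0.15445001  1.21521375
 -0.01060204]
```

View pics/s2c.png

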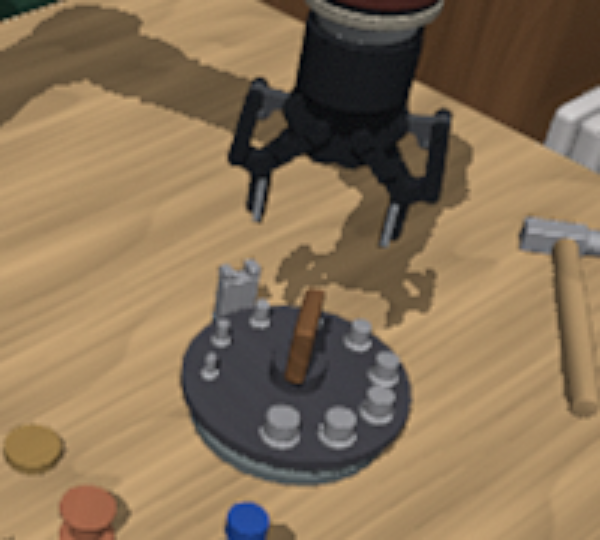

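The fingers straddle the wing, one on each side of the bar at crop (305,335), with the jaw axis perpendicular to it. I'll descend.

```bash
python3 -m handwheel '[0,0,0,0.1,0.2,3,0, 0,0,0,0.1,0.2,6,0, 0,0,0,0.1,0.2,8,0, 0,0,0,0.1,0.2,9.4,0, 0,0,0,0.1,0.2,9.4,0]'; python3 - <<'E'
from h import *
print(rel((.49,.2075,.083),34), read_state()['force'])
E
```

```text
time_s: 2.65
position: [0.4915, 0.2072, 0.0877]
orientation: [0.469, 0.883, -0.0, -0.0]
force: [-1.1, 0.3, -0.4]
gripper_width: 0.0855
grip_force: 0.0
(array([-0.001, -0.   , -0.   ]), array([ 0.11, -0.11,  0.47])) [-1.10943264  0.34349709 -0.40941057]
```

Now I'll close on the wing.

```bash
python3 -m handwheel '[0,0,0,0.1,-0.1,0.3,0.3, 0,0,0,0.1,-0.1,0.3,0.6, 0,0,0,0.1,-0.1,0.3,1, 0,0,0,0.1,-0.1,0.3,1, 0,0,0,0.1,-0.1,0.3,1]' 50; python3 -m handwheel '[0,0,0,0,0,0,1, 0,0,0,0,0,0,1]'
```

```text
time_s: 3.15
position: [0.4922, 0.2091, 0.0861]
orientation: [0.469, 0.883, 0.002, 0.001]
force: [-7.3, -3.1, 6.3]
gripper_width: 0.0154
grip_force: 54.1
time_s: 3.35
position: [0.4921, 0.2091, 0.0861]
orientation: [0.469, 0.883, 0.002, 0.001]
force: [5.4, 4.0, -1.5]
gripper_width: 0.015
grip_force: 53.1
```

```bash
python3 -m handwheel '[0,0,-0.12,0,0,0,1, 0,0,-0.24,0,0,0,1, 0,0,-0.36,0,0,0,1, 0,0,-0.48,0,0,0,1, 0,0,-0.6,0,0,0,1]'; python3 -m handwheel '[0,0,0,0,0,0,1, 0,0,0,0,0,0,1]'
```

```text
time_s: 3.85
position: [0.4922, 0.2092, 0.0861]
orientation: [0.185, 0.983, 0.002, 0.002]
force: [6.4, 4.2, -3.2]
gripper_width: 0.0156
grip_force: 52.9
time_s: 4.05
position: [0.4922, 0.2091, 0.0861]
orientation: [0.187, 0.982, 0.002, 0.002]
force: [6.9, 4.1, -1.2]
gripper_width: 0.0152
grip_force: 53.0
```

```bash
python3 -m handwheel '[0,0,-0.13,0,0,0,1, 0,0,-0.26,0,0,0,1, 0,0,-0.39,0,0,0,1, 0,0,-0.52,0,0,0,1, 0,0,-0.657,0,0,0,1]'; python3 -m handwheel '[0,0,0,0,0,0,1, 0,0,0,0,0,0,1, 0,0,0,0,0,0,1]'
```

```text
time_s: 4.55
position: [0.4922, 0.2092, 0.0861]
orientation: [-0.142, 0.99, 0.001, 0.002]
force: [7.2, 5.1, -3.9]
gripper_width: 0.0151
grip_force: 52.8
time_s: 4.85
position: [0.4922, 0.2092, 0.0861]
orientation: [-0.14, 0.99, 0.001, 0.002]
force: [6.4, 4.9, -2.2]
gripper_width: 0.0152
grip_force: 53.0
```

```bash
python3 - <<'E'
from h import *
R=Ro.from_quat(read_state()['orientation']).as_matrix()
print('tool y deg',np.degrees(np.arctan2(R[1,1],R[0,1])),read_state()['torque'])
s=snap('scene','s3.png')
t=snap('top','t3.png')
cv2.imwrite('pics/s3c.png',np.hstack([cv2.resize(x['pixels'][r:r+100,c:c+110,::-1],(396,360)) for x,r,c in ((s,130,285),(t,150,95))]))
E
```

```text
tool y deg 106.05098619084386 [ 0.83077618 -1.1465185  -0.0152472 ]
```

View pics/s3c.png

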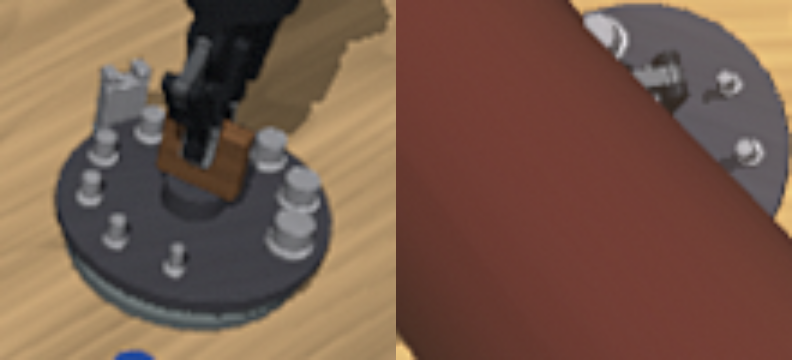

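The turret followed. In the left view, studs 1 to 5 are at (175,260), (117,230), (90,188), (103,148) and (150,125), and stud 5 is the one at the rest (122,95). I'll let go and rise.

```bash
python3 -m handwheel '[0,0,0,0,0,0,0.5, 0,0,0,0,0,0,0, 0,0,0,0,0,0,0, 0,0,0,0,0,0,0, 0,0,0,0,0,0,0]'; python3 -m handwheel '[0,0,0,0,0,-2,0, 0,0,0,0,0,-5,0, 0,0,0,0,0,-9,0, 0,0,0,0,0,-13,0, 0,0,0,0,0,-13,0]'; python3 -m handwheel '[0,0,0,0,-4,0,0, 0,0,0,0,-9,0,0, 0,0,0,0,-9,0,0, 0,0,0,0,-9,0,0]'
python3 - <<'E'
from h import *
s=snap('scene','s4.png')
t=snap('top','t4.png')
cv2.imwrite('pics/s4c.png',np.hstack([cv2.resize(x['pixels'][r:r+120,c:c+130,::-1],(396,366)) for x,r,c in ((s,120,275),(t,135,95))]))
E
```

```text
time_s: 5.45
position: [0.4902, 0.2079, 0.085]
orientation: [-0.14, 0.99, -0.0, -0.0]
force: [1.2, -0.0, 0.0]
gripper_width: 0.0848
grip_force: 0.0
time_s: 5.95
position: [0.4923, 0.2096, 0.2201]
orientation: [-0.14, 0.99, 0.0, 0.004]
force: [0.4, 0.7, -0.6]
gripper_width: 0.0854
grip_force: 0.0
time_s: 6.35
position: [0.5153, 0.1199, 0.2144]
orientation: [-0.138, 0.99, -0.0, -0.0]
force: [-0.4, 0.5, 0.6]
gripper_width: 0.0852
grip_force: 0.0
```

View pics/s4c.png

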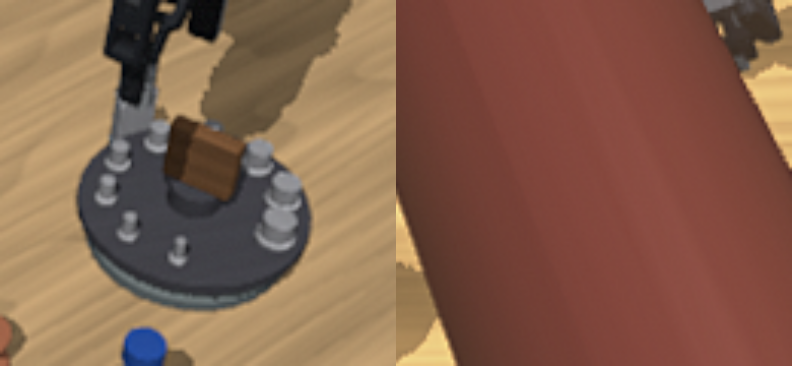

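The turret is free and has stayed put. Stud 5, at (158,135) in the left view, is at the rest, with studs 1 to 4 after it at (178,250), (128,225), (106,188) and (118,155). Handing in.

```bash
python3 -m handwheel '[0,0,0,0,0,0,0, 0,0,0,0,0,0,0, 0,0,0,0,0,0,0]'; python3 -c "
from cell import *
print(sign_off())"
```

```text
time_s: 6.75
position: [0.515, 0.1222, 0.215]
orientation: [-0.14, 0.99, 0.0, 0.0]
force: [0.4, 0.5, 0.4]
gripper_width: 0.0854
grip_force: 0.0
the job is handed in; nothing more can be done
None
```

I turned the anvil turret from the third stud to the fifth, which was at the work rest in the last picture, let go without touching the cup wheel, and handed the job in at about 6.8 s; no verdict came back.

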